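# Point out the watering valve left open, then shut it

## Robot

A 6-joint arm with a two-finger parallel gripper is mounted at the origin on the work surface. World frame = base frame: x ahead of the robot, y to its left, z up, the work surface at z = 0. Lengths are in m, angles in rad, forces in N, time in s.
With the tool pointing down it reaches from about 0.375 to 0.975 m from the base axis. Payload 3.8 kg.
Tool frame: the origin (TCP) lies midway between the tips of the shut fingers; the grasp point (between the pads) lies 19 mm behind it; z points along the fingers, y is the line along which they close (so a half turn about z gives the same grasp; the last joint's range is limited). The gripper opens to 85 mm and grips with 20 to 120 N. Pads are 22 mm wide; open, the fingers measure 114 mm over their backs; the gripper's body (76 mm by 85 mm) begins 54 mm behind the grasp point. The pads swing forward as they close: fully open they stand 13 mm farther back than shut.
Start: joints at [-1.306, 0.264, 1.604, -0, 1.274, -0.037], TCP at [0.201, -0.644, 0.231] pointing down, gripper open.
Joint ranges: [-2.63, 2.63], [-0.94, 2.18], [0.31, 2.57], [-1.31, 4.45], [0, 2.66], [-2.55, 2.55]. Speed limits (rad/s): [2.57, 2.57, 3.14, 3.14, 3.14, 3.14].

## Interface

Orientations are given as a rotation vector (axis times angle).
In Python, from workcell import bot, imaging gives the robot as it stands.
- The arm moves only by the tool step_arm, never from a script. Its argument "series" is a list of rows, each an object of numbers: "grip": the closure, from -1 (fully open) to 1 (shut); "x", "y", "z": the shift along the tool's x, y, z normalised to -1 to 1, where 1 is 500 mm; "ax", "ay", "az": the turn, a rotation vector about the tool's x, y, z normalised to -1 to 1, where 1 is 30 degrees. A call has 1 to 12 rows; each row is the pose to reach, as a shift and turn from the pose commanded when the call began, along the tool's axes at that moment; what a row does not reach only later rows make up. A row lasts 1/10 s, in which the tool goes at most 50 mm and 8.59 degrees, less where a joint would pass 70% of its speed; a pose out of reach is approached as far as the arm can. A call with a number of a shift or a turn outside -1 to 1 is refused whole. A call with a gripper value outside its range is refused whole. The fingers move at their own pace and stop on an object; "force" is the grip in N (left out, the last holds). Time passes only in rows, so rows that repeat a pose let the fingers close. It gives the time, the measured TCP pose, the force, the opening and the grip force at its end, in the units of the state.
- bot.read_state(): the state, without advancing time (a new reading comes with each control period).
- imaging.read_camera(name): name is "scene" or "top" or "wrist"; returns a dict with "img" (400x640x3 uint8, red, green, blue), "fx", "fy", "cx", "cy" (pixels), "R" (3x3) and "t" (3): a world point X has camera coordinates R X + t. Camera axes: x right, y down, z forward; pixel columns grow to the right and rows downward; lengths in m; the calibration is good to about 2 mm. A picture is of the moment at which its call begins. There is no depth.
- bot.finish_job(): hands the job in; it is judged then, once.
The state is a dict: "time": time; "q": joint angles; "joint_vel": joint speeds; "joint_torque": joint torques, N m; "tool_pos": TCP position; "tcp_rot": TCP orientation; "wrist_force": force on the tool from outside, world axes, zero at the start; "torque": the same for the moment, N m; "width": opening from 0.0 (shut) to 1.0 (fully open); "grip_force": force on a finger pad.
Only numpy, scipy, OpenCV 4.12 (cv2) and the standard library are available. Lean on these libraries where they do the work, as an engineer would, in place of code of your own. Each camera call takes 0.05 s, during which the arm holds its last target. There are 200 camera calls.

## Task

One of the three watering valves on the bench has been left open: its lever lies along or slants towards its pipe instead of standing square across it. First point that valve out to the colleague at the pump: bring the fingertips just above the bolt the lever turns on, a few centimetres at most, and keep them there for two seconds without touching anything. Then push its lever sideways with the outside of the fingers, never taking it between them, round to the stop so that the valve is fully shut, and draw clear, leaving the other two valves shut and the loose things undisturbed.

Things in the scene. Friction and masses are not known exactly. Their poses are not given: they have to be found in the camera images.
- valve_a: Brass quarter-turn ball valve in a 27 mm grey PVC branch pipe, fixed, the one found open. Origin on the bench under the lever's pivot; +x along the pipe to the header, +y along the header to its capped end, z up. Pipe axis 45 mm above the bench; at x = -95 mm an elbow (to -113 mm) turns down. The three valves stand 150 mm apart along y, in any order.
- pivot_a (a point): Top of the bolt on which the lever of valve_a turns, 84 mm above the bench, on the vertical pivot axis.
- handle_a (a point): Centre of the black sleeve on the lever of valve_a, 62 mm out from the pivot, 89 mm above the bench. The sleeve is 56 mm long (34 to 90 mm from the pivot), 17 mm wide, 11 mm thick; the steel lever steps up to it and nothing under it is higher than 65 mm. Axes: y outwards along the lever, z up.
- lever_a (a joint): Turn of the lever of valve_a, rad, between 0.8 and 1.55 at the start. 0: fully shut at its stop, lever square across the pipe, along the valve's +y. 1.57: fully open, lever along the pipe, away from the header. Opens anticlockwise, shuts clockwise seen from above. Stiff (about 5 N sideways on the sleeve); stays where it is left.
- valve_b: Brass quarter-turn ball valve in a 27 mm grey PVC branch pipe, fixed, one of the two found shut. Origin on the bench under the lever's pivot; +x along the pipe to the header, +y along the header to its capped end, z up. Pipe axis 45 mm above the bench; at x = -95 mm an elbow (to -113 mm) turns down. The three valves stand 150 mm apart along y, in any order.
- pivot_b (a point): Top of the bolt on which the lever of valve_b turns, 84 mm above the bench, on the vertical pivot axis.
- handle_b (a point): Centre of the black sleeve on the lever of valve_b, 62 mm out from the pivot, 89 mm above the bench. The sleeve is 56 mm long (34 to 90 mm from the pivot), 17 mm wide, 11 mm thick; the steel lever steps up to it and nothing under it is higher than 65 mm. Axes: y outwards along the lever, z up.
- lever_b (a joint): Turn of the lever of valve_b, rad, 0 at the start. 0: fully shut at its stop, lever square across the pipe, along the valve's +y. 1.57: fully open, lever along the pipe, away from the header. Opens anticlockwise, shuts clockwise seen from above. Stiff (about 5 N sideways on the sleeve); stays where it is left.
- valve_c: Brass quarter-turn ball valve in a 27 mm grey PVC branch pipe, fixed, one of the two found shut. Origin on the bench under the lever's pivot; +x along the pipe to the header, +y along the header to its capped end, z up. Pipe axis 45 mm above the bench; at x = -95 mm an elbow (to -113 mm) turns down. The three valves stand 150 mm apart along y, in any order.
- pivot_c (a point): Top of the bolt on which the lever of valve_c turns, 84 mm above the bench, on the vertical pivot axis.
- handle_c (a point): Centre of the black sleeve on the lever of valve_c, 62 mm out from the pivot, 89 mm above the bench. The sleeve is 56 mm long (34 to 90 mm from the pivot), 17 mm wide, 11 mm thick; the steel lever steps up to it and nothing under it is higher than 65 mm. Axes: y outwards along the lever, z up.
- lever_c (a joint): Turn of the lever of valve_c, rad, 0 at the start. 0: fully shut at its stop, lever square across the pipe, along the valve's +y. 1.57: fully open, lever along the pipe, away from the header. Opens anticlockwise, shuts clockwise seen from above. Stiff (about 5 N sideways on the sleeve); stays where it is left.
- manifold: Fixed grey PVC header pipe, 33 mm thick, 470 mm long, axis 45 mm above the bench. Origin on the bench at the middle valve's pivot, axes as the valves' (header at x = 100 mm, valves at y = -150, 0, 150 mm). Its -y end turns down into the bench; a pressure gauge at y = -212 mm reaches 142 mm above the bench.
- coupling: Loose grey pipe coupling, 37 mm across, 45 mm high, standing between two branch pipes; leave it alone. Origin at the centre of its underside.
- pot: Loose empty black plant pot, 96 mm across, 85 mm high; leave it alone. Origin at the centre of its underside.
- trowel: Loose hand trowel lying flat, wooden handle to -x and steel blade to +x, 285 mm long, 64 mm wide, 28 mm high; leave it alone. Origin at bench height, 143 mm from the end of its handle.
Mind the look-alikes: they are no part of the job. What is shaped like the valve_b but blue or purple is not meant.

How it is judged:
By the outcome, as a careful person would: the job done as asked, in the order asked, and still so for the second after the job is handed in, with the robot touching nothing.
It also fails if it takes over 48 s, if anything falls off the work surface, if the arm or the gripper's body presses on something with over 40 N, if the wrist force passes 120 N, or if a joint passes its speed limit or range.

## Working session

There is one attempt and no reset: what is moved stays moved. The work goes in short steps, Python scripts to look and compute and a tool call to move; the robot and the scene stay as the last step left them, time stands still between calls to the robot, and variables do not carry over. Pictures are saved under pics/ and viewed, at most 10 in all, crops included, and the job is handed in when it is done.

Besides the shell and the picture viewer there is one more tool, called in YAML: its name, and indented under it one key for each argument. step_arm: Moves the arm, as the interface text tells. Scaled input: -1 to 1 covers 500 mm each way for a shift and 30 degrees each way for a turn. Its arguments: {"type":"object","properties":{"series":{"type":"array","items":{"type":"object","properties":{"grip":{"type":"number"},"x":{"type":"number","minimum":-1,"maximum":1},"y":{"type":"number","minimum":-1,"maximum":1},"z":{"type":"number","minimum":-1,"maximum":1},"ax":{"type":"number","minimum":-1,"maximum":1},"ay":{"type":"number","minimum":-1,"maximum":1},"az":{"type":"number","minimum":-1,"maximum":1}}}},"force":{"type":"number"}},"required":["series"]}

```bash
mkdir -p pics; python3 - <<'E'
from workcell import bot, imaging
import cv2,numpy as np
s=bot.read_state();print({k:np.round(s[k],3) for k in ('time','tool_pos','tcp_rot','width','wrist_force')})
for n in('top','scene'):
    c=imaging.read_camera(n);cv2.imwrite(f'pics/{n}0.png',c['img'][...,::-1])
    print(n,c['fx'],c['fy'],c['cx'],c['cy'],np.round(c['R'],3).tolist(),np.round(c['t'],3))
E
```

```text
{'time': np.float64(0.0), 'tool_pos': array([ 0.2  , -0.644,  0.23 ]), 'tcp_rot': array([-3.104, -0.472,  0.   ]), 'width': np.float64(1.002), 'wrist_force': array([-0.513,  0.688,  0.136])}
top 409.15889561698907 409.15889561698907 317.2886230755065 208.41311726257018 [[0.011, -1.0, -0.005], [-0.994, -0.01, -0.11], [0.11, 0.006, -0.994]] [0.018 0.433 1.144]
scene 414.89051135805863 414.89051135805863 315.29353580112263 192.4608784846569 [[0.02, 1.0, 0.01], [0.69, -0.007, -0.724], [-0.724, 0.021, -0.69]] [-0.02  -0.244  1.342]
```

View pics/top0.png

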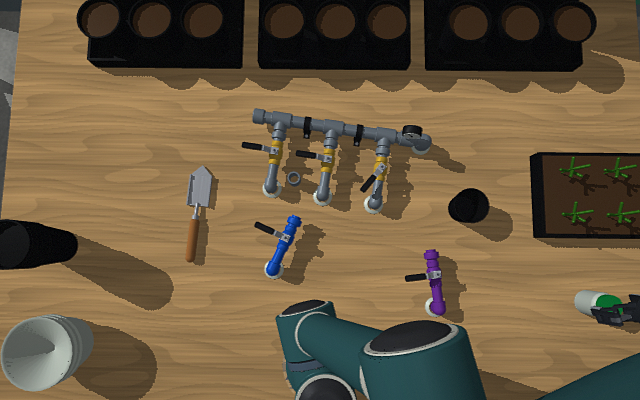

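View pics/scene0.png

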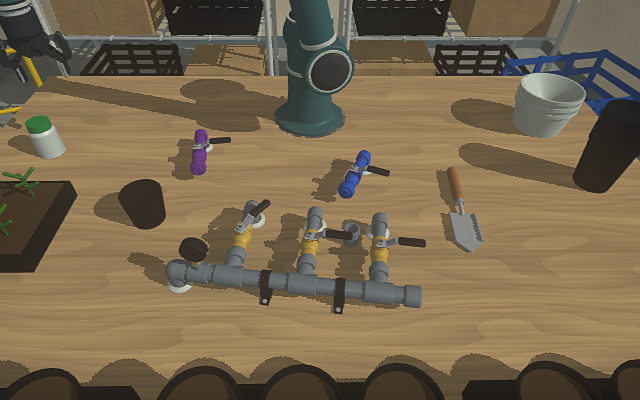

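```bash
cat > h.py <<'E'
from workcell import bot, imaging
import cv2,numpy as np
def plane(c,uv,z):
    d=c['R'].T@np.array([(uv[0]-c['cx'])/c['fx'],(uv[1]-c['cy'])/c['fy'],1]);o=-c['R'].T@c['t']
    return o+d*(z-o[2])/d[2]
def proj(c,X):
    p=c['R']@np.array(X)+c['t'];return np.array([c['fx']*p[0]/p[2]+c['cx'],c['fy']*p[1]/p[2]+c['cy']])
def blobs(m,lo,hi):
    n,l,s,ce=cv2.connectedComponentsWithStats(m.astype(np.uint8))
    return [(ce[i],s[i,4],l==i) for i in range(1,n) if lo<s[i,4]<hi]
E
python3 - <<'E'
from h import *
for n,(x0,x1,y0,y1) in dict(top=(230,450,100,215),scene=(155,435,190,305)).items():
    c=imaging.read_camera(n);im=c['img']
    mx=im.max(2).astype(int);mn=im.min(2).astype(int)
    roi=np.zeros(mx.shape,bool);roi[y0:y1,x0:x1]=1
    print(n,'dark')
    for ce,a,m in blobs((mx<50)&roi,25,500):
        ys,xs=np.nonzero(m);r=cv2.minAreaRect(np.c_[xs,ys].astype(np.float32))
        print(np.round(ce,1),a,np.round(r[1],1),round(r[2]),np.round(plane(c,ce,.092),3))
    hsv=cv2.cvtColor(im,cv2.COLOR_RGB2HSV)
    cv2.imwrite(f'pics/{n}z.png',cv2.resize(im[y0:y1,x0:x1,::-1],None,fx=2.8,fy=2.8,interpolation=cv2.INTER_CUBIC))
E
python3 -c "
import cv2,numpy as np
a=cv2.imread('pics/topz.png');b=cv2.imread('pics/scenez.png')
w=784;a=cv2.copyMakeBorder(a,0,0,0,max(0,b.shape[1]-a.shape[1]),0);h=a.shape[0];o=np.vstack([a,b]);print(o.shape,h);o=o[:, :800];cv2.imwrite('pics/z.png',cv2.resize(o,None,fx=.9,fy=.9))"
```

```text
top dark
[306.8 127.1] 130 [21.  7.] 90 [0.65  0.053 0.092]
[358.2 134.5] 131 [ 7.  21.6] 14 [ 0.63  -0.088  0.092]
[412.3 129.5] 141 [19.2 10.3] 6 [ 0.646 -0.236  0.092]
[251.4 145.6] 112 [19.4  5.8] 9 [0.597 0.204 0.092]
[305.3 153.9] 119 [19.7  6.1] 8 [0.575 0.056 0.092]
[367.9 183. ] 108 [ 5.5 19.7] 40 [ 0.496 -0.114  0.092]
scene dark
[185.5 245.4] 50 [14.2 23.9] 41 [ 0.603 -0.254  0.092]
(644, 784, 3) 322
```

View pics/z.png

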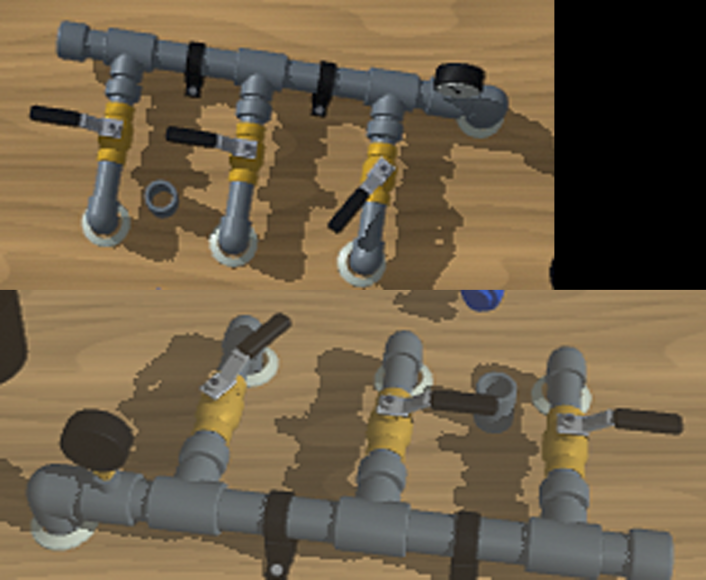

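```bash
cat >> h.py <<'E'
from scipy.spatial.transform import Rotation as Ro
Y=np.array([.147,.989,0]);X=np.array([.989,-.147,0]);P=np.array([.544,-.154,0])
def rel(p,yaw=None):
    s=bot.read_state();R=Ro.from_rotvec(s['tcp_rot']);d=R.inv().apply(np.array(p)-s['tool_pos'])
    t=[0,0,0]
    if yaw is not None:
        T=Ro.from_euler('z',yaw,degrees=True)*Ro.from_euler('x',180,degrees=True)
        t=(R.inv()*T).as_rotvec(degrees=True)
    return np.round(d/.5,4),np.round(np.array(t)/30,3)
def push(th,r,d,z):  # finger centre, lever angle th deg, radius r, offset d on the open side
    th=np.radians(th);u=-np.sin(th)*X+np.cos(th)*Y;n=-np.cos(th)*X-np.sin(th)*Y
    return P+r*u+d*n+[0,0,z]
E
python3 - <<'E'
from h import *
c=imaging.read_camera('top');c2=imaging.read_camera('scene')
for p in (P,P+.15*Y,P+.3*Y): print(proj(c,p+[0,0,.084]),proj(c2,p+[0,0,.084]))
print(rel([.544,-.154,.2],17.3+30)); print(rel([.544,-.154,.2],140.2))
E
```

```text
[382.06807189 166.31296145] [239.10638977 225.90794104]
[327.91796243 157.89295851] [308.56704992 233.14593213]
[274.08943279 149.52295921] [380.10162174 240.60003049]
(array([ 0.9473, -0.732 ,  0.0622]), array([-0.001, -0.   , -1.   ]))
(array([ 0.9473, -0.732 ,  0.0622]), array([-1.000e-03, -2.000e-03, -4.097e+00]))
```

step_arm:
  series:
    - {"x": 0.24, "y": -0.18, "z": 0.015, "az": -0.25, "grip": 1}
    - {"x": 0.48, "y": -0.37, "z": 0.03, "az": -0.5, "grip": 1}
    - {"x": 0.71, "y": -0.55, "z": 0.045, "az": -0.75, "grip": 1}
    - {"x": 0.947, "y": -0.732, "z": 0.06, "az": -1, "grip": 1}
    - {"x": 0.947, "y": -0.732, "z": 0.06, "az": -1, "grip": 1}
    - {"x": 0.947, "y": -0.732, "z": 0.06, "az": -1, "grip": 1}
    - {"x": 0.947, "y": -0.732, "z": 0.06, "az": -1, "grip": 1}
    - {"x": 0.947, "y": -0.732, "z": 0.06, "az": -1, "grip": 1}
    - {"x": 0.947, "y": -0.732, "z": 0.06, "az": -1, "grip": 1}
    - {"x": 0.947, "y": -0.732, "z": 0.06, "az": -1, "grip": 1}
    - {"x": 0.947, "y": -0.732, "z": 0.06, "az": -1, "grip": 1}
    - {"x": 0.947, "y": -0.732, "z": 0.06, "az": -1, "grip": 1}

```text
validation failed for argument at $.se...
```

step_arm:
  series:
    - {"az": -1, "grip": 1}
    - {"az": -1, "grip": 1}
    - {"az": -1, "grip": 1}
    - {"az": -1, "grip": 1}

```text
validation failed for argument at $.se...
```

step_arm:
  series:
    - {"az": -1, "grip": 1}
    - {"az": -1, "grip": 1}
    - {"az": -1, "grip": 1}
    - {"az": -1, "grip": 1}

```text
validation failed for argument at $.se...
```

step_arm:
  series:
    - {"az": -1, "grip": 1}
    - {"az": -1, "grip": 1}
    - {"az": -1, "grip": 1}
    - {"az": -1, "grip": 1}
    - {"az": -1, "grip": 1}

```text
validation failed for argument at $.se...
```

```bash
python3 - <<'E'
from h import *
s=bot.read_state();print(s['time'],s['tool_pos'],s['q'],s['width'],s['wrist_force'])
print(rel([.544,-.154,.106],140.2))
c=imaging.read_camera('wrist');print(proj(c,P+[0,0,.084]),proj(c,P+.15*Y+[0,0,.084]),proj(c,push(58.7,.062,0,.0945)))
cv2.imwrite('pics/w1.png',c['img'][...,::-1])
E
```

```text
0.3 [ 0.20056998 -0.64427415  0.23082706] [-1.30589508e+00  2.64219434e-01  1.60443866e+00 -1.86443790e-05
  1.27367129e+00 -3.69134577e-02] 0.9963835626773652 [ 0.76236407 -0.17775763  0.03469972]
(array([ 0.9473, -0.7319,  0.2502]), array([-1.000e-03, -2.000e-03, -4.097e+00]))
[-390.05381443 -708.8624285 ] [-766.36067485 -951.1644972 ] [-494.49705724 -644.40075946]
```

View pics/w1.png

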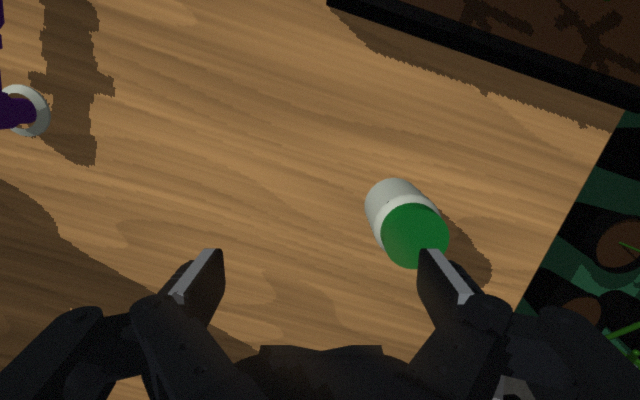

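The wrist picture shows the arm has not moved (bottle at 410,225, open fingers), because the move calls were refused. Rows probably need every field, so I'll try one full row.

step_arm:
  series:
    - {"x": 0.08, "y": -0.06, "z": 0.0, "ax": 0.0, "ay": 0.0, "az": -0.2, "grip": 1.0}

```text
time: 0.45
tool_pos: [0.2274, -0.6072, 0.2309]
tcp_rot: [3.076, 0.63, -0.003]
wrist_force: [1.1, 0.6, 0.2]
width: 0.854
grip_force: 0.0
```

```bash
python3 -c "
from h import *
print(rel([.544,-.154,.2],140.2))"
```

```text
(array([ 0.9385, -0.5848,  0.0586]), array([-2.000e-03,  6.000e-03, -3.902e+00]))
```

step_arm:
  series:
    - {"x": 0.08, "y": -0.05, "z": 0.005, "ax": 0.0, "ay": 0.0, "az": -0.2, "grip": 1.0}
    - {"x": 0.938, "y": -0.585, "z": 0.058, "ax": 0.0, "ay": 0.0, "az": -1.0, "grip": 1.0}
    - {"x": 0.938, "y": -0.585, "z": 0.058, "ax": 0.0, "ay": 0.0, "az": -1.0, "grip": 1.0}
    - {"x": 0.938, "y": -0.585, "z": 0.058, "ax": 0.0, "ay": 0.0, "az": -1.0, "grip": 1.0}
    - {"x": 0.938, "y": -0.585, "z": 0.058, "ax": 0.0, "ay": 0.0, "az": -1.0, "grip": 1.0}
    - {"x": 0.938, "y": -0.585, "z": 0.058, "ax": 0.0, "ay": 0.0, "az": -1.0, "grip": 1.0}
    - {"x": 0.938, "y": -0.585, "z": 0.058, "ax": 0.0, "ay": 0.0, "az": -1.0, "grip": 1.0}
    - {"x": 0.938, "y": -0.585, "z": 0.058, "ax": 0.0, "ay": 0.0, "az": -1.0, "grip": 1.0}
    - {"x": 0.938, "y": -0.585, "z": 0.058, "ax": 0.0, "ay": 0.0, "az": -1.0, "grip": 1.0}
    - {"x": 0.938, "y": -0.585, "z": 0.058, "ax": 0.0, "ay": 0.0, "az": -1.0, "grip": 1.0}
    - {"x": 0.938, "y": -0.585, "z": 0.058, "ax": 0.0, "ay": 0.0, "az": -1.0, "grip": 1.0}
    - {"x": 0.938, "y": -0.585, "z": 0.058, "ax": 0.0, "ay": 0.0, "az": -1.0, "grip": 1.0}

```text
time: 1.65
tool_pos: [0.5474, -0.1453, 0.2022]
tcp_rot: [-2.803, -1.415, -0.003]
wrist_force: [-0.0, -1.1, 0.2]
width: -0.002
grip_force: 0.0
```

step_arm:
  series:
    - {"x": 0.0, "y": 0.0, "z": 0.0, "ax": 0.0, "ay": 0.0, "az": -1.0, "grip": 1.0}
    - {"x": 0.0, "y": 0.0, "z": 0.0, "ax": 0.0, "ay": 0.0, "az": -1.0, "grip": 1.0}
    - {"x": 0.0, "y": 0.0, "z": 0.0, "ax": 0.0, "ay": 0.0, "az": -1.0, "grip": 1.0}
    - {"x": 0.0, "y": 0.0, "z": 0.0, "ax": 0.0, "ay": 0.0, "az": -1.0, "grip": 1.0}

```text
time: 2.05
tool_pos: [0.5447, -0.1503, 0.2023]
tcp_rot: [2.343, 2.093, -0.0]
wrist_force: [-0.5, 0.0, 0.1]
width: 0.001
grip_force: 0.0
```

step_arm:
  series:
    - {"x": 0.0, "y": 0.0, "z": 0.0, "ax": 0.0, "ay": 0.0, "az": -1.0, "grip": 1.0}
    - {"x": 0.0, "y": 0.0, "z": 0.0, "ax": 0.0, "ay": 0.0, "az": -1.0, "grip": 1.0}
    - {"x": 0.0, "y": 0.0, "z": 0.0, "ax": 0.0, "ay": 0.0, "az": -1.0, "grip": 1.0}
    - {"x": 0.0, "y": 0.0, "z": 0.0, "ax": 0.0, "ay": 0.0, "az": -1.0, "grip": 1.0}

```text
time: 2.45
tool_pos: [0.5447, -0.1505, 0.2024]
tcp_rot: [1.722, 2.628, -0.001]
wrist_force: [0.3, -0.0, -0.1]
width: -0.001
grip_force: 0.0
```

```bash
python3 - <<'E'
from h import *
s=bot.read_state();print(s['time'],s['tool_pos'],s['q'],s['width'],s['wrist_force'])
print(rel([.544,-.154,.106],140.2))
c=imaging.read_camera('wrist');print(proj(c,P+[0,0,.084]),proj(c,P+.15*Y+[0,0,.084]),proj(c,push(58.7,.062,0,.0945)))
cv2.imwrite('pics/w2.png',c['img'][...,::-1])
E
```

```text
2.45 [ 0.54466813 -0.15052033  0.20240498] [-3.13489398e-01  7.73951374e-02  1.87501427e+00 -3.71230512e-04
  1.18917061e+00 -7.24081556e-01] -0.0007100711908358136 [ 0.32982435 -0.03475801 -0.06535733]
(array([-0.0058, -0.004 ,  0.1928]), array([-0.001,  0.   , -0.889]))
[317.45053552 191.64960924] [426.55174239  22.31091083] [280.17691666 124.57831068]
```

View pics/w2.png

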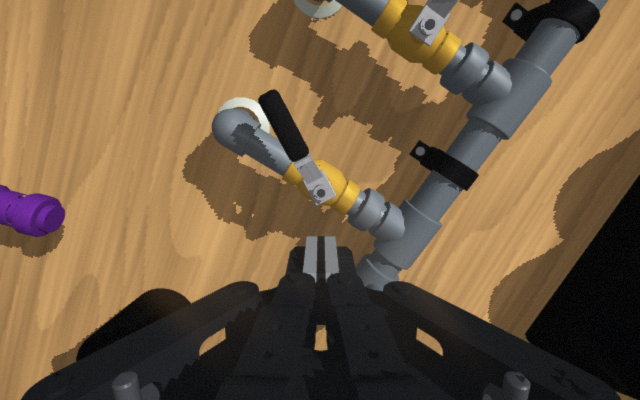

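The wrist view puts the bolt at about (320,193), where 317,192 was predicted, and the sleeve at about (284,124). Next I lower the fingers to point and hold them there.

step_arm:
  series:
    - {"x": -0.006, "y": -0.004, "z": 0.06, "ax": 0.0, "ay": 0.0, "az": -0.25, "grip": 1.0}
    - {"x": -0.006, "y": -0.004, "z": 0.12, "ax": 0.0, "ay": 0.0, "az": -0.5, "grip": 1.0}
    - {"x": -0.006, "y": -0.004, "z": 0.16, "ax": 0.0, "ay": 0.0, "az": -0.75, "grip": 1.0}
    - {"x": -0.006, "y": -0.004, "z": 0.185, "ax": 0.0, "ay": 0.0, "az": -0.889, "grip": 1.0}
    - {"x": -0.006, "y": -0.004, "z": 0.185, "ax": 0.0, "ay": 0.0, "az": -0.889, "grip": 1.0}
    - {"x": -0.006, "y": -0.004, "z": 0.185, "ax": 0.0, "ay": 0.0, "az": -0.889, "grip": 1.0}
    - {"x": -0.006, "y": -0.004, "z": 0.185, "ax": 0.0, "ay": 0.0, "az": -0.889, "grip": 1.0}
    - {"x": -0.006, "y": -0.004, "z": 0.185, "ax": 0.0, "ay": 0.0, "az": -0.889, "grip": 1.0}

```text
time: 3.3
tool_pos: [0.5453, -0.1538, 0.1112]
tcp_rot: [1.076, 2.949, 0.0]
wrist_force: [-0.7, -1.1, -0.0]
width: 0.005
grip_force: 0.0
```

step_arm:
  series:
    - {"x": 0.0, "y": 0.0, "z": 0.0, "ax": 0.0, "ay": 0.0, "az": 0.0, "grip": 1.0}
    - {"x": 0.0, "y": 0.0, "z": 0.0, "ax": 0.0, "ay": 0.0, "az": 0.0, "grip": 1.0}
    - {"x": 0.0, "y": 0.0, "z": 0.0, "ax": 0.0, "ay": 0.0, "az": 0.0, "grip": 1.0}
    - {"x": 0.0, "y": 0.0, "z": 0.0, "ax": 0.0, "ay": 0.0, "az": 0.0, "grip": 1.0}
    - {"x": 0.0, "y": 0.0, "z": 0.0, "ax": 0.0, "ay": 0.0, "az": 0.0, "grip": 1.0}
    - {"x": 0.0, "y": 0.0, "z": 0.0, "ax": 0.0, "ay": 0.0, "az": 0.0, "grip": 1.0}
    - {"x": 0.0, "y": 0.0, "z": 0.0, "ax": 0.0, "ay": 0.0, "az": 0.0, "grip": 1.0}
    - {"x": 0.0, "y": 0.0, "z": 0.0, "ax": 0.0, "ay": 0.0, "az": 0.0, "grip": 1.0}
    - {"x": 0.0, "y": 0.0, "z": 0.0, "ax": 0.0, "ay": 0.0, "az": 0.0, "grip": 1.0}
    - {"x": 0.0, "y": 0.0, "z": 0.0, "ax": 0.0, "ay": 0.0, "az": 0.0, "grip": 1.0}
    - {"x": 0.0, "y": 0.0, "z": 0.0, "ax": 0.0, "ay": 0.0, "az": 0.0, "grip": 1.0}
    - {"x": 0.0, "y": 0.0, "z": 0.0, "ax": 0.0, "ay": 0.0, "az": 0.0, "grip": 1.0}

```text
time: 4.5
tool_pos: [0.5444, -0.1534, 0.1098]
tcp_rot: [1.075, 2.952, -0.0]
wrist_force: [0.1, -0.7, -1.1]
width: 0.004
grip_force: 0.0
```

step_arm:
  series:
    - {"x": 0.0, "y": 0.0, "z": 0.0, "ax": 0.0, "ay": 0.0, "az": 0.0, "grip": 1.0}
    - {"x": 0.0, "y": 0.0, "z": 0.0, "ax": 0.0, "ay": 0.0, "az": 0.0, "grip": 1.0}
    - {"x": 0.0, "y": 0.0, "z": 0.0, "ax": 0.0, "ay": 0.0, "az": 0.0, "grip": 1.0}
    - {"x": 0.0, "y": 0.0, "z": 0.0, "ax": 0.0, "ay": 0.0, "az": 0.0, "grip": 1.0}
    - {"x": 0.0, "y": 0.0, "z": 0.0, "ax": 0.0, "ay": 0.0, "az": 0.0, "grip": 1.0}
    - {"x": 0.0, "y": 0.0, "z": 0.0, "ax": 0.0, "ay": 0.0, "az": 0.0, "grip": 1.0}
    - {"x": 0.0, "y": 0.0, "z": 0.0, "ax": 0.0, "ay": 0.0, "az": 0.0, "grip": 1.0}
    - {"x": 0.0, "y": 0.0, "z": 0.0, "ax": 0.0, "ay": 0.0, "az": 0.0, "grip": 1.0}
    - {"x": 0.0, "y": 0.0, "z": 0.0, "ax": 0.0, "ay": 0.0, "az": 0.0, "grip": 1.0}
    - {"x": 0.0, "y": 0.0, "z": 0.0, "ax": 0.0, "ay": 0.0, "az": 0.0, "grip": 1.0}
    - {"x": 0.0, "y": 0.0, "z": 0.0, "ax": 0.0, "ay": 0.0, "az": 0.0, "grip": 1.0}
    - {"x": 0.0, "y": 0.0, "z": 0.0, "ax": 0.0, "ay": 0.0, "az": 0.0, "grip": 1.0}

```text
time: 5.7
tool_pos: [0.5444, -0.1534, 0.1098]
tcp_rot: [-1.076, -2.952, -0.0]
wrist_force: [-0.3, 1.0, 0.1]
width: -0.001
grip_force: 0.0
```

```bash
python3 - <<'E'
from h import *
s=bot.read_state();print(s['time'],s['tool_pos'],s['wrist_force'])
print(rel(P+[0,0,.14],140.2),rel(push(58.7,.068,.032,.14),140.2),rel(push(58.7,.068,.032,.076),140.2))
c=imaging.read_camera('top');cv2.imwrite('pics/t3.png',cv2.resize(c['img'][90:230,230:450,::-1],None,fx=3,fy=3))
E
```

```text
5.7 [ 0.54436284 -0.15338149  0.10978755] [-0.25894615  1.01529939  0.07006672]
(array([-0.0002, -0.0014, -0.0604]), array([ 0.   , -0.   , -0.008])) (array([ 0.1354, -0.0661, -0.0604]), array([ 0.   , -0.   , -0.008])) (array([ 0.1354, -0.0661,  0.0676]), array([ 0.   , -0.   , -0.008]))
```

View pics/t3.png

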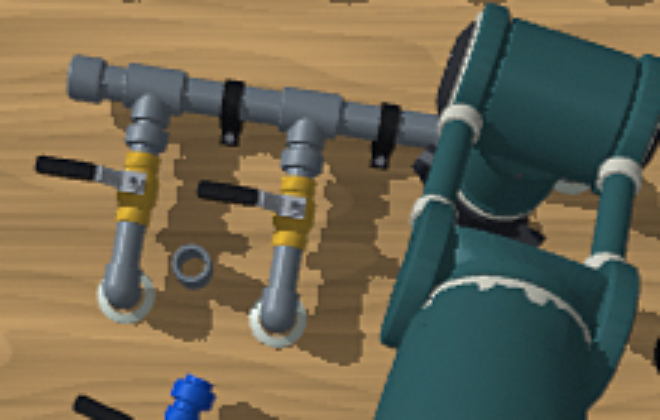

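The top view shows the arm over valve_a and hiding it; valves b and c are still square and the coupling is in place. The hold lasted over 2.4 s. Next I go up, across to the open side of the lever and down to z = 0.076.

step_arm:
  series:
    - {"x": 0.0, "y": 0.0, "z": -0.06, "ax": 0.0, "ay": 0.0, "az": 0.0, "grip": 1.0}
    - {"x": 0.07, "y": -0.034, "z": -0.06, "ax": 0.0, "ay": 0.0, "az": 0.0, "grip": 1.0}
    - {"x": 0.135, "y": -0.066, "z": -0.06, "ax": 0.0, "ay": 0.0, "az": 0.0, "grip": 1.0}
    - {"x": 0.135, "y": -0.066, "z": -0.06, "ax": 0.0, "ay": 0.0, "az": 0.0, "grip": 1.0}
    - {"x": 0.135, "y": -0.066, "z": -0.06, "ax": 0.0, "ay": 0.0, "az": 0.0, "grip": 1.0}
    - {"x": 0.135, "y": -0.066, "z": 0.0, "ax": 0.0, "ay": 0.0, "az": 0.0, "grip": 1.0}
    - {"x": 0.135, "y": -0.066, "z": 0.03, "ax": 0.0, "ay": 0.0, "az": 0.0, "grip": 1.0}
    - {"x": 0.135, "y": -0.066, "z": 0.05, "ax": 0.0, "ay": 0.0, "az": 0.0, "grip": 1.0}
    - {"x": 0.135, "y": -0.066, "z": 0.067, "ax": 0.0, "ay": 0.0, "az": 0.0, "grip": 1.0}
    - {"x": 0.135, "y": -0.066, "z": 0.067, "ax": 0.0, "ay": 0.0, "az": 0.0, "grip": 1.0}
    - {"x": 0.135, "y": -0.066, "z": 0.067, "ax": 0.0, "ay": 0.0, "az": 0.0, "grip": 1.0}

```text
time: 6.85
tool_pos: [0.4721, -0.1355, 0.0766]
tcp_rot: [1.075, 2.951, -0.0]
wrist_force: [1.0, -0.5, 0.7]
width: -0.005
grip_force: 0.0
```

```bash
python3 - <<'E'
from h import *
s=bot.read_state();print(s['time'],s['tool_pos'],s['wrist_force'])
for th in (58.7,52,45,38,31): print(th,*rel(push(th,.066,.024,.076),81.5+th))
c=imaging.read_camera('scene');cv2.imwrite('pics/s4.png',cv2.resize(c['img'][180:310,160:440,::-1],None,fx=2.8,fy=2.8))
E
```

```text
6.85 [ 0.4721175  -0.13545069  0.07661864] [ 0.9964784  -0.52776053  0.68388084]
58.7 [-0.0022  0.0154  0.0012] [ 0.     0.001 -0.008]
52 [0.0026 0.0311 0.0012] [0.    0.001 0.215]
45 [0.0056 0.048  0.0012] [0.    0.001 0.449]
38 [0.0065 0.0651 0.0012] [0.001 0.001 0.682]
31 [0.0053 0.0822 0.0012] [0.001 0.001 0.915]
```

View pics/s4.png

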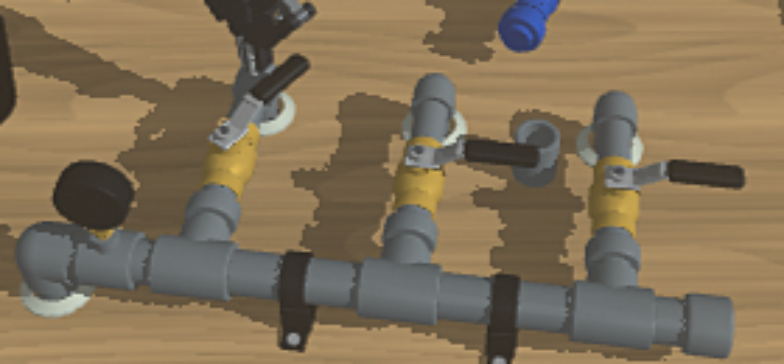

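The scene view shows the shut fingers (about 255,50) on the open side of the lever, clear of it. Now I sweep.

step_arm:
  series:
    - {"x": -0.002, "y": 0.008, "z": 0.001, "ax": 0.0, "ay": 0.0, "az": 0.0, "grip": 1.0}
    - {"x": -0.002, "y": 0.0154, "z": 0.001, "ax": 0.0, "ay": 0.0, "az": 0.0, "grip": 1.0}
    - {"x": 0.0, "y": 0.023, "z": 0.001, "ax": 0.0, "ay": 0.0, "az": 0.11, "grip": 1.0}
    - {"x": 0.0026, "y": 0.031, "z": 0.001, "ax": 0.0, "ay": 0.0, "az": 0.215, "grip": 1.0}
    - {"x": 0.004, "y": 0.04, "z": 0.001, "ax": 0.0, "ay": 0.0, "az": 0.33, "grip": 1.0}
    - {"x": 0.0056, "y": 0.048, "z": 0.001, "ax": 0.0, "ay": 0.0, "az": 0.45, "grip": 1.0}
    - {"x": 0.006, "y": 0.0565, "z": 0.001, "ax": 0.0, "ay": 0.0, "az": 0.565, "grip": 1.0}
    - {"x": 0.0065, "y": 0.065, "z": 0.001, "ax": 0.0, "ay": 0.0, "az": 0.68, "grip": 1.0}
    - {"x": 0.006, "y": 0.0735, "z": 0.001, "ax": 0.0, "ay": 0.0, "az": 0.8, "grip": 1.0}
    - {"x": 0.0053, "y": 0.082, "z": 0.001, "ax": 0.0, "ay": 0.0, "az": 0.915, "grip": 1.0}

```text
time: 7.9
tool_pos: [0.4952, -0.1023, 0.0762]
tcp_rot: [-1.747, -2.61, 0.003]
wrist_force: [-4.0, -2.0, 2.8]
width: 0.0
grip_force: 2.3
```

```bash
python3 - <<'E'
from h import *
s=bot.read_state();print(s['time'],s['tool_pos'],s['wrist_force'])
for th in (31,24,17,10,4): print(th,*rel(push(th,.066,.024,.076),81.5+th))
E
```

```text
7.9 [ 0.49520381 -0.1023133   0.07618444] [-4.0332512  -1.95335538  2.78826542]
31 [-0.0009  0.0025  0.0004] [-0.004  0.    -0.003]
24 [0.004  0.0189 0.0003] [-0.004  0.001  0.23 ]
17 [0.0069 0.0358 0.0003] [-0.004  0.001  0.463]
10 [0.0077 0.053  0.0003] [-0.004  0.001  0.697]
4 [0.0067 0.0676 0.0002] [-0.004  0.001  0.897]
```

Contact is about 5 N, as expected.

step_arm:
  series:
    - {"x": 0.002, "y": 0.009, "z": 0.0, "ax": 0.0, "ay": 0.0, "az": 0.115, "grip": 1.0}
    - {"x": 0.004, "y": 0.018, "z": 0.0, "ax": 0.0, "ay": 0.0, "az": 0.23, "grip": 1.0}
    - {"x": 0.0055, "y": 0.027, "z": 0.0, "ax": 0.0, "ay": 0.0, "az": 0.345, "grip": 1.0}
    - {"x": 0.007, "y": 0.035, "z": 0.0, "ax": 0.0, "ay": 0.0, "az": 0.46, "grip": 1.0}
    - {"x": 0.0074, "y": 0.044, "z": 0.0, "ax": 0.0, "ay": 0.0, "az": 0.58, "grip": 1.0}
    - {"x": 0.0077, "y": 0.0525, "z": 0.0, "ax": 0.0, "ay": 0.0, "az": 0.7, "grip": 1.0}
    - {"x": 0.0072, "y": 0.06, "z": 0.0, "ax": 0.0, "ay": 0.0, "az": 0.8, "grip": 1.0}
    - {"x": 0.0067, "y": 0.067, "z": 0.0, "ax": 0.0, "ay": 0.0, "az": 0.9, "grip": 1.0}
    - {"x": 0.0067, "y": 0.067, "z": 0.0, "ax": 0.0, "ay": 0.0, "az": 0.9, "grip": 1.0}

```text
time: 8.8
tool_pos: [0.5247, -0.0853, 0.0758]
tcp_rot: [-2.305, -2.132, 0.001]
wrist_force: [-3.3, 2.7, 1.7]
width: 0.003
grip_force: 1.7
```

```bash
python3 - <<'E'
from h import *
s=bot.read_state();print(s['time'],s['tool_pos'],s['wrist_force'])
for th,d in ((4,.024),(0,.024),(0,.021),(0,.019)): print(th,*rel(push(th,.066,d,.076),81.5+th))
E
```

```text
8.8 [ 0.52469242 -0.08530328  0.0757559 ] [-3.31786823  2.71054458  1.6616745 ]
4 [-0.002   0.0012 -0.0005] [-0.004 -0.002  0.001]
0 [ 0.001   0.0105 -0.0005] [-0.004 -0.001  0.134]
0 [ 0.0006  0.0165 -0.0005] [-0.004 -0.001  0.134]
0 [ 0.0003  0.0205 -0.0005] [-0.004 -0.001  0.134]
```

step_arm:
  series:
    - {"x": 0.0, "y": 0.005, "z": 0.0, "ax": 0.0, "ay": 0.0, "az": 0.07, "grip": 1.0}
    - {"x": 0.0, "y": 0.0105, "z": 0.0, "ax": 0.0, "ay": 0.0, "az": 0.134, "grip": 1.0}
    - {"x": 0.0, "y": 0.0105, "z": 0.0, "ax": 0.0, "ay": 0.0, "az": 0.134, "grip": 1.0}

```text
time: 9.1
tool_pos: [0.5294, -0.0856, 0.0752]
tcp_rot: [-2.377, -2.049, 0.002]
wrist_force: [-4.7, 2.1, 0.7]
width: 0.001
grip_force: 1.8
```

step_arm:
  series:
    - {"x": 0.0, "y": 0.003, "z": 0.0, "ax": 0.0, "ay": 0.0, "az": 0.0, "grip": 1.0}
    - {"x": 0.0, "y": 0.003, "z": 0.0, "ax": 0.0, "ay": 0.0, "az": 0.0, "grip": 1.0}

```text
time: 9.3
tool_pos: [0.5308, -0.0859, 0.0752]
tcp_rot: [-2.376, -2.05, 0.002]
wrist_force: [-3.5, 3.7, 0.4]
width: 0.004
grip_force: 2.1
```

step_arm:
  series:
    - {"x": 0.0, "y": 0.003, "z": 0.0, "ax": 0.0, "ay": 0.0, "az": 0.0, "grip": 1.0}
    - {"x": 0.0, "y": 0.003, "z": 0.0, "ax": 0.0, "ay": 0.0, "az": 0.0, "grip": 1.0}

```text
time: 9.5
tool_pos: [0.5322, -0.086, 0.0751]
tcp_rot: [-2.376, -2.05, 0.002]
wrist_force: [-4.5, 3.4, 1.0]
width: -0.003
grip_force: 2.1
```

step_arm:
  series:
    - {"x": 0.0, "y": 0.003, "z": 0.0, "ax": 0.0, "ay": 0.0, "az": 0.0, "grip": 1.0}
    - {"x": 0.0, "y": 0.003, "z": 0.0, "ax": 0.0, "ay": 0.0, "az": 0.0, "grip": 1.0}

```text
time: 9.7
tool_pos: [0.5334, -0.0861, 0.0751]
tcp_rot: [-2.376, -2.05, 0.003]
wrist_force: [-3.9, 4.7, 0.2]
width: -0.003
grip_force: 2.6
```

step_arm:
  series:
    - {"x": 0.0, "y": 0.003, "z": 0.0, "ax": 0.0, "ay": 0.0, "az": 0.0, "grip": 1.0}
    - {"x": 0.0, "y": 0.003, "z": 0.0, "ax": 0.0, "ay": 0.0, "az": 0.0, "grip": 1.0}

```text
time: 9.9
tool_pos: [0.5335, -0.0861, 0.075]
tcp_rot: [-2.374, -2.048, 0.006]
wrist_force: [-9.3, 4.2, 5.4]
width: 0.001
grip_force: 4.7
```

step_arm:
  series:
    - {"x": 0.0, "y": 0.003, "z": 0.0, "ax": 0.0, "ay": 0.0, "az": 0.0, "grip": 1.0}
    - {"x": 0.0, "y": 0.003, "z": 0.0, "ax": 0.0, "ay": 0.0, "az": 0.0, "grip": 1.0}

```text
time: 10.1
tool_pos: [0.5336, -0.0861, 0.075]
tcp_rot: [-2.372, -2.047, 0.009]
wrist_force: [-12.3, 5.3, 7.6]
width: -0.002
grip_force: 6.7
```

step_arm:
  series:
    - {"x": 0.0, "y": 0.002, "z": 0.0, "ax": 0.0, "ay": 0.0, "az": 0.0, "grip": 1.0}
    - {"x": 0.0, "y": 0.002, "z": 0.0, "ax": 0.0, "ay": 0.0, "az": 0.0, "grip": 1.0}

```text
time: 10.3
tool_pos: [0.5337, -0.0861, 0.0749]
tcp_rot: [-2.371, -2.046, 0.01]
wrist_force: [-15.3, 6.2, 10.1]
width: -0.004
grip_force: 8.1
```

The stop is reached: the force rises with no further motion. Now I draw clear.

step_arm:
  series:
    - {"x": 0.0, "y": -0.03, "z": 0.0, "ax": 0.0, "ay": 0.0, "az": 0.0, "grip": 1.0}
    - {"x": 0.0, "y": -0.06, "z": 0.0, "ax": 0.0, "ay": 0.0, "az": 0.0, "grip": 1.0}
    - {"x": 0.0, "y": -0.06, "z": 0.0, "ax": 0.0, "ay": 0.0, "az": 0.0, "grip": 1.0}
    - {"x": 0.0, "y": -0.06, "z": -0.08, "ax": 0.0, "ay": 0.0, "az": 0.0, "grip": 1.0}
    - {"x": 0.0, "y": -0.06, "z": -0.18, "ax": 0.0, "ay": 0.0, "az": 0.0, "grip": 1.0}
    - {"x": 0.0, "y": -0.06, "z": -0.28, "ax": 0.0, "ay": 0.0, "az": 0.0, "grip": 1.0}
    - {"x": -0.5, "y": -0.2, "z": -0.3, "ax": 0.0, "ay": 0.0, "az": 0.0, "grip": 1.0}
    - {"x": -0.5, "y": -0.2, "z": -0.3, "ax": 0.0, "ay": 0.0, "az": 0.0, "grip": 1.0}
    - {"x": -0.5, "y": -0.2, "z": -0.3, "ax": 0.0, "ay": 0.0, "az": 0.0, "grip": 1.0}
    - {"x": -0.5, "y": -0.2, "z": -0.3, "ax": 0.0, "ay": 0.0, "az": 0.0, "grip": 1.0}
    - {"x": -0.5, "y": -0.2, "z": -0.3, "ax": 0.0, "ay": 0.0, "az": 0.0, "grip": 1.0}
    - {"x": -0.5, "y": -0.2, "z": -0.3, "ax": 0.0, "ay": 0.0, "az": 0.0, "grip": 1.0}

```text
time: 11.5
tool_pos: [0.4022, -0.3255, 0.227]
tcp_rot: [2.381, 2.043, -0.002]
wrist_force: [0.7, 0.3, -0.2]
width: -0.003
grip_force: 0.0
```

```bash
python3 - <<'E'
from h import *
s=bot.read_state();print(s['time'],s['tool_pos'],s['wrist_force'])
c=imaging.read_camera('top');im=c['img'];roi=np.zeros(im.shape[:2],bool);roi[100:215,230:400]=1
for ce,a,m in blobs((im.max(2)<50)&roi,60,500): print(np.round(ce,1),a,np.round(plane(c,ce,.092),3))
print(P+.062*Y)
c2=imaging.read_camera('scene');o=np.vstack([cv2.resize(k['img'][a:b,160:440,::-1],None,fx=2.2,fy=2.2) for k,a,b in((c,95,220),(c2,180,310))])
cv2.imwrite('pics/e.png',o)
E
```

```text
11.5 [ 0.40223796 -0.32549485  0.22698384] [ 0.6528601   0.34995437 -0.16396985]
[306.8 127. ] 129 [0.65  0.053 0.092]
[358.3 134.4] 128 [ 0.631 -0.088  0.092]
[251.4 145.6] 112 [0.597 0.204 0.092]
[305.3 153.9] 119 [0.575 0.056 0.092]
[359.5 162.2] 118 [ 0.553 -0.092  0.092]
[ 0.553114 -0.092682  0.      ]
```

View pics/e.png

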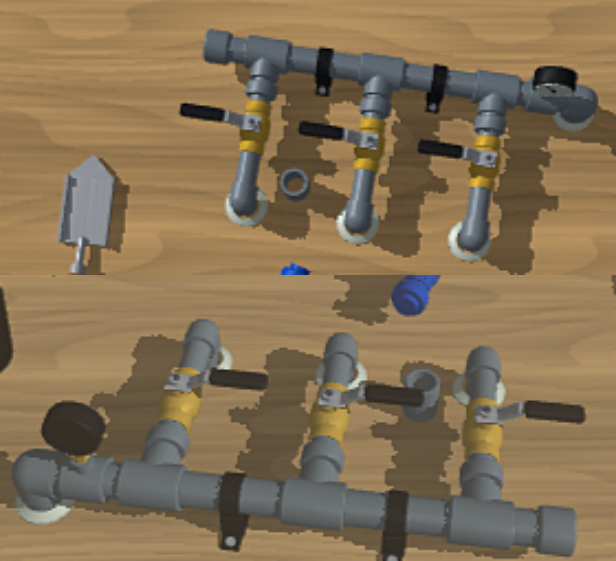

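All three levers now stand square. valve_a's sleeve is at (359.5,162), exactly where a shut lever belongs, and the others are unmoved, so I hand the job in.

```bash
python3 -c "
from workcell import bot
print(bot.finish_job())"
```

```text
the job is handed in; nothing more can be done
None
```

The open valve (nearest the gauge) was pointed out for over two seconds and its lever pushed round to the stop; the arm then drew clear with the other two valves still shut, the coupling and trowel looked undisturbed (the pot was not re-checked), and the job was handed in at about 12 s.

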